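Hook the pipe collar home against the fixture pins

TASK

Take the drag hook by its wooden handle, hook its tip into the bore of the small steel collar lying deep between the fixture's guides, and drag the collar along the table towards the mouth until it is snug against both sprung stop pins; pull it home there for a moment with about 10 N, never more than 20 N. The pins are set differently for every job, so feel for them. Keep your fingers off the collar, leave the collar lying against the pins, and lay the hook flat on the table wholly outside the fixture, without shifting the elbow, pipe stub, larger collar or wrench.

Things in the scene. Friction and masses are not known exactly. Their poses are not given: they have to be found in the camera images.
- hook: Drag hook, 0.3 kg, lying flat. Wooden handle block 120 long (along its x), 26 wide, 42 high; from its front end an 8 thick steel rod runs along +x, rod axis 32 above the underside, and turns straight down at the end. Origin: underside of the handle at its middle, the place to grip across the 26 width (80 N or more: the rod side is heavier). z up.
- hook_tip (a point): Lower end of the hook's downturned tip (8 thick): 260 ahead of the hook's origin along its x, on its centre line, 2 above the level of its underside.
- collar: Plain steel pipe collar (ring) lying flat on the table between the guides: 80 outside diameter, 50 bore right through, 20 high, about 0.45 kg. Origin: centre of its underside.
- jig: Fixed fit-up fixture. Origin: middle of its mouth at table height; x points inward along the lane's middle, y across, z up. A stop is clamped at the mouth: two upright pins 14 in diameter, 32 high, at y = +24 and -24 (34 gap: hook tip and rod pass), on a bar 14 high and a foot reaching 30 outward of the pins. The pins are sprung: they give outward 1 mm per 4 N, 6 at most.
- stop_mid (a point): Point on the lane's middle at table height, 48 inward of the mouth: the middle of the stop's setting range, not the stop itself. The unloaded pin centres stand up to 18 nearer to or farther from the mouth than this (set anew each job, not measured: feel for it). A collar touching both pins has its centre on the lane's middle, 40 inward of the pin centres.
- guides: The fixture's two fixed upright guide plates beside the lane, 80 high, 8 thick, inner faces at y = +-50, from x = 80 to x = 330; two 10 thick tie bars lie across their tops at x = 105 and 305 (underside 80 above the table); a 50 high cross plate closes the far end at x = 320. Origin and axes the same as the fixture's.
- elbow: Bystander: pipe elbow, 68 thick pipe bent 90 degrees, lying on the table; origin at the bend's centre on the table.
- pipe_stub: Bystander: short pipe standing upright, 90 in diameter, 100 high; origin under its centre.
- big_collar: Bystander: larger collar, 104 outside, 72 bore, 30 high, on the table outside the fixture; origin under its centre.
- wrench: Bystander: steel wrench 200 long lying on the table; origin under its middle.
Mind the look-alikes: they are no part of the job. What is shaped like the collar but blue or green is not meant.

How it is judged:
By the outcome, as a careful person would: the job done as asked, in the order asked, and still so for the second after the job is handed in, with the robot touching nothing.
It also fails if it takes over 70 s, if anything falls off the work surface, if the arm or the gripper's body presses on something with over 40 N, if the wrist force passes 120 N, or if a joint passes its speed limit or range.

ROBOT

A 6-joint arm with a two-finger parallel gripper is mounted at the origin on the work surface. World frame = base frame: x ahead of the robot, y to its left, z up, the work surface at z = 0. Lengths are in m, angles in rad, forces in N, time in s.
With the tool pointing down it reaches from about 0.275 to 0.825 m from the base axis. Payload 4.9 kg.
Tool frame: the origin (TCP) lies midway between the tips of the shut fingers; the grasp point (between the pads) lies 19 mm behind it (grip_point_offset is the distance from the TCP to the grasp point, in m); z points along the fingers, y is the line along which they close (so a half turn about z gives the same grasp; the last joint's range is limited). The gripper opens to 85 mm and grips with 20 to 120 N. Pads are 22 mm wide; open, the fingers measure 114 mm over their backs; the gripper's body (76 mm by 85 mm) begins 54 mm behind the grasp point. The pads swing forward as they close: fully open they stand 13 mm farther back than shut.
Start: joints at [-1.352, 0.326, -0.193, 1.052, 0, 1.437], TCP at [0.19, -0.516, 0.206] pointing down, gripper open.
Joint ranges: [-2.65, 2.65], [-0.97, 1.79], [-1.3, 1.35], [-1.93, 2.1], [-1.47, 1.37], [-3.14, 3.14]. Speed limits (rad/s): [2.57, 2.57, 3.14, 3.14, 3.14, 3.14].

INTERFACE

Orientations are given as a rotation vector (axis times angle).
In Python, from cell import * gives the robot as it stands. Calls block until the motion is done:
- movep(position, orientation): joint-space move of the TCP to a pose.
- move_l(position, velocity=0.15, rot=None, until_force=None): straight line of the TCP; rot=None keeps the orientation; velocity is the mean speed in m/s. With until_force (N) it stops when the force on the tool has changed by that much, and returns True; else False.
- set_joints(angles): joint-space move.
- let_go() and grab(newtons=None): open the fingers fully, or close them until they stop; newtons is the grip in N (None keeps the last).
- sleep(seconds).
- ik(position, orientation): joint angles nearest the present ones, or None.
- get_state(): the state.
- grab_frame(name): name is "side" or "top" or "wrist"; returns a dict with "img" (480x640x3 uint8, red, green, blue), "fx", "fy", "cx", "cy" (pixels), "cam_to_world" (4x4, takes a point from camera to world coordinates); the wrist camera has in their place "T_tool_cam" (4x4, takes a point from camera to tool coordinates, whose origin is the TCP and whose axes are the flange's). Camera axes: x right, y down, z forward; pixel columns grow to the right and rows downward; lengths in m; the calibration is good to about 2 mm. A picture is of the moment at which its call begins: read the wrist's pose just before it. There is no depth.
A pose or a line that the arm cannot do raises MotionError and nothing moves.
- sign_off(): hands the job in; it is judged then, once.
Trained networks look in the newest picture that a camera, given by its name, has taken for a name from the list of things; names that differ only in an ending like _2 or _b are one class to them, and where a whole thing is asked for, a point or a joint stands for the part that bears it (a point fixed in the world has none). Each returns a list of dicts, best first, with "score" (0 to 1); they miss things now and then, are a little off and sometimes report something else, mostly with a low value. They report only what shows in the picture. A call takes as long as a camera call. They do not tell look-alikes from the thing itself.
- spot_in(camera, name): "centre" ([column, row] in pixels, amid what is visible of it).
- silhouettes(camera, name): "mask" (480x640 bool, what is visible of it) and "centre" ([column, row] in pixels, amid what is visible of it).
- tip_of(camera, name): "centre" ([column, row] in pixels: a listed point, or the origin of a listed thing).
The state is a dict: "clock": time; "q": joint angles; "joint_velocities": joint speeds; "tau": joint torques, N m; "position": TCP position; "eef_rot": TCP orientation; "contact_force": force on the tool from outside, world axes, zero at the start; "wrist_torque": the same for the moment, N m; "finger_gap": opening from 0.0 (shut) to 1.0 (fully open); "grasp_force": force on a finger pad.
Only numpy, scipy, OpenCV 4.12 (cv2) and the standard library are available. Lean on these libraries where they do the work, as an engineer would, in place of code of your own. Each camera call takes 0.05 s, during which the arm holds its last target. There are 200 camera calls.

## Working session

There is one attempt and no reset: what is moved stays moved. The work goes in short steps, each a Python script; the robot and the scene stay as the last script left them, time stands still between calls to the robot, and variables do not carry over. Pictures are saved under pics/ and viewed, at most 10 in all, crops included, and the job is handed in when it is done.

```bash
ls; mkdir -p pics
cat > h.py <<'E'
from cell import *
import numpy as np, cv2
from scipy.spatial.transform import Rotation as R
def px2w(f,px,z=0.,T=None):
    T=np.array(f["cam_to_world"]) if T is None else T
    d=T[:3,:3]@np.array([(px[0]-f["cx"])/f["fx"],(px[1]-f["cy"])/f["fy"],1.])
    o=T[:3,3]; return o+d*(z-o[2])/d[2]
def w2px(f,p,T=None):
    T=np.array(f["cam_to_world"]) if T is None else T
    c=np.linalg.inv(T)@np.append(p,1); return np.array([f["fx"]*c[0]/c[2]+f["cx"],f["fy"]*c[1]/c[2]+f["cy"]])
def save(f,n): cv2.imwrite("pics/"+n+".png",f["img"][:,:,::-1])
E
python3 - <<'E'
from h import *
for c in ["top","side"]:
    f=grab_frame(c); save(f,c+"1")
    print(c,np.round(f["cam_to_world"],3).tolist(),f["fx"])
    for n in ["hook","hook_tip","collar","jig","stop_mid","guides","elbow","pipe_stub","big_collar","wrench"]:
        for r in tip_of(c,n)[:3]: print(n,np.round(r["centre"],1),round(r["score"],2),np.round(px2w(f,r["centre"]),3)[:2])
s=get_state();print(s)
E
```

```text
pics
top [[0.021, -0.988, 0.154, 0.351], [-1.0, -0.018, 0.02, -0.001], [-0.017, -0.154, -0.988, 1.297], [0.0, 0.0, 0.0, 1.0]] 540.6107350908972
hook [463.6 281.8] 0.63 [ 0.471 -0.314]
hook_tip [410.8 187.7] 0.6 [ 0.701 -0.189]
collar [261.2 241.3] 0.9 [0.561 0.175]
collar [176.3 224.9] 0.6 [0.598 0.385]
collar [280.4 318.7] 0.56 [0.375 0.122]
jig [341.  256.4] 0.61 [ 0.527 -0.02 ]
jig [222.7 356. ] 0.61 [0.285 0.256]
stop_mid [322.3 251.9] 0.68 [0.537 0.026]
pipe_stub [370.1 317.7] 0.85 [ 0.381 -0.091]
pipe_stub [356.7 163. ] 0.45 [ 0.762 -0.055]
big_collar [220.4 356.4] 0.66 [0.284 0.261]
wrench [279.4 151.9] 0.8 [0.788 0.138]
side [[-0.801, -0.478, 0.36, 0.179], [-0.598, 0.621, -0.506, 0.523], [0.018, -0.621, -0.784, 0.83], [0.0, 0.0, 0.0, 1.0]] 450.41532048359977
hook [412.2 187.4] 0.69 [ 0.474 -0.309]
hook_tip [312.3 179.8] 0.59 [ 0.697 -0.171]
collar [175.3 362.6] 0.78 [0.601 0.393]
collar [352.1 326.8] 0.73 [0.372 0.122]
collar [265.7 298.8] 0.7 [0.556 0.179]
jig [328.2 252.2] 0.76 [ 0.523 -0.003]
stop_mid [317. 265.] 0.71 [0.522 0.042]
stop_mid [343.5 405.4] 0.31 [0.295 0.264]
[... 161 characters left out ...]
79 0.133]
{'clock': 1.1, 'q': array([-1.35216061e+00,  3.26202298e-01, -1.92553802e-01,  1.05205045e+00,
       -6.13256867e-06,  1.43660708e+00]), 'joint_velocities': array([-0.00195808,  0.00076412,  0.00047026, -0.00081071,  0.00133433,
       -0.00357585]), 'tau': array([ 7.54524081e-04, -4.43343437e+01,  2.62757635e+01,  1.30166110e-03,
       -2.44228222e-04, -2.99342497e-07]), 'position': array([ 0.19007148, -0.51613523,  0.20629716]), 'eef_rot': array([-3.09282418e+00, -5.51344225e-01,  1.03019189e-05]), 'contact_force': array([-0.53113428,  0.00374743,  0.1772466 ]), 'wrist_torque': array([-0.02838895, -0.05342032,  0.00885674]), 'grasp_force': 0.0, 'finger_gap': 1.0004622958676774}
```

View pics/top1.png

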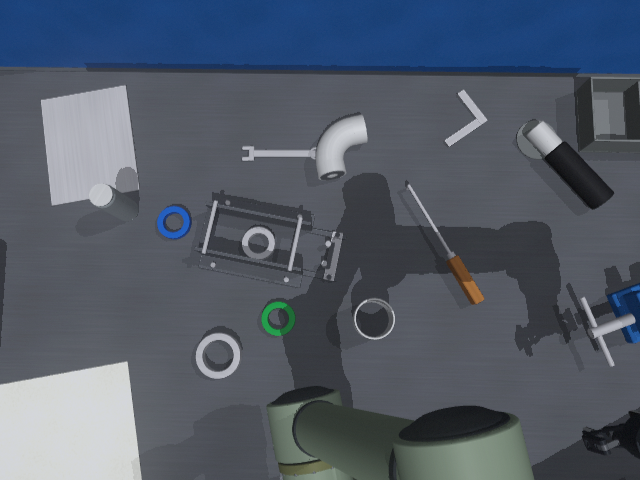

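View pics/side1.png

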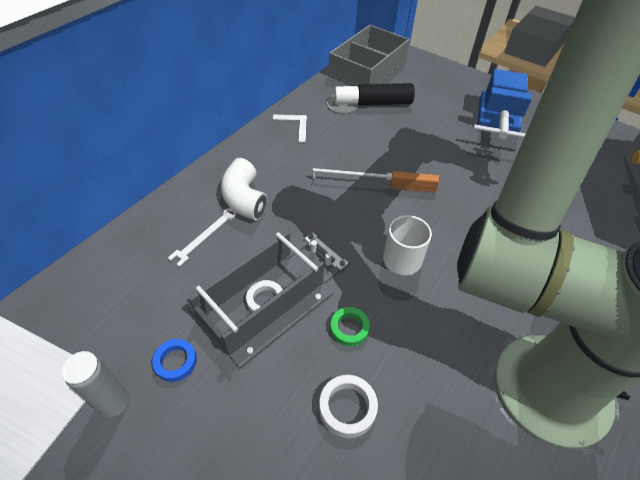

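Top view: the grey collar (258,242) lies between the guides, mouth to the right with the stop near (333,256). The hook handle is at (465,280) with its tip at (407,185). The blue (174,222) and green (278,318) rings are look-alikes. The side view agrees. Next I'll look from close by with the wrist camera.

```bash
cat >> h.py <<'E'
def rv(a): return (R.from_euler('z',a)*R.from_euler('x',np.pi)).as_rotvec()
def wrist():
    s=get_state(); T=np.eye(4); T[:3,:3]=R.from_rotvec(s["eef_rot"]).as_matrix(); T[:3,3]=s["position"]
    f=grab_frame("wrist"); f["cam_to_world"]=T@np.array(f["T_tool_cam"]); return f
E
python3 - <<'E'
from h import *
for th in (0.5,0.5+np.pi,0.5-np.pi):
    print(th,ik([0.47,-.31,.3],rv(th)))
for k,(p,a,names) in enumerate([([.53,-.24,.32],0.3,["hook","hook_tip"]),([.53,.06,.36],1.4,["collar","jig","stop_mid","guides"])]):
    movep(p,rv(a))
    f=wrist(); save(f,"w%d"%k); print(np.round(f["cam_to_world"],3).tolist(),f["fx"])
    for n in names:
        for r in tip_of("wrist",n)[:3]: print(n,np.round(r["centre"],1),round(r["score"],2),np.round(px2w(f,r["centre"]),3)[:2])
    np.save("w%d.npy"%k,f,allow_pickle=True)
print(get_state()["clock"],get_state()["q"])
E
```

```text
0.5 [-7.14173577e-01  3.09497127e-01  2.24812262e-02  1.28378043e+00
  4.44089210e-16  1.92741908e+00]
3.641592653589793 [-0.71417358  0.30949713  0.02248123  1.28378043  0.         -1.21417358]
-2.641592653589793 [-7.14173577e-01  3.09497127e-01  2.24812262e-02  1.28378043e+00
 -4.44089210e-16 -1.21417358e+00]
[[0.294, -0.909, -0.294, 0.604], [-0.956, -0.28, -0.09, -0.217], [-0.001, 0.308, -0.951, 0.488], [0.0, 0.0, 0.0, 1.0]] 372.2917568099593
hook [356. 238.] 0.88 [ 0.471 -0.307]
hook_tip [313.1  27.1] 0.89 [ 0.7   -0.177]
[[0.985, -0.163, -0.054, 0.543], [-0.172, -0.938, -0.302, 0.137], [-0.001, 0.307, -0.952, 0.528], [0.0, 0.0, 0.0, 1.0]] 372.2917568099593
collar [200.9 146.2] 0.91 [0.373 0.133]
jig [324.8 229.4] 0.59 [ 0.521 -0.014]
stop_mid [325.8 197.5] 0.88 [0.531 0.033]
guides [326.1 397.9] 0.3 [ 0.472 -0.312]
4.3167 [-2.75877964e-02  2.44307414e-01  8.25972039e-02  1.40957551e+00
 -1.18840726e-04  1.71597148e+00]
```

Run:
```python
import cv2
a=cv2.imread("pics/w0.png");b=cv2.imread("pics/w1.png")
cv2.imwrite("pics/wc.png",cv2.resize(b[0:300,160:560],None,fx=2,fy=2))
```

```text
(no output)
```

View pics/wc.png

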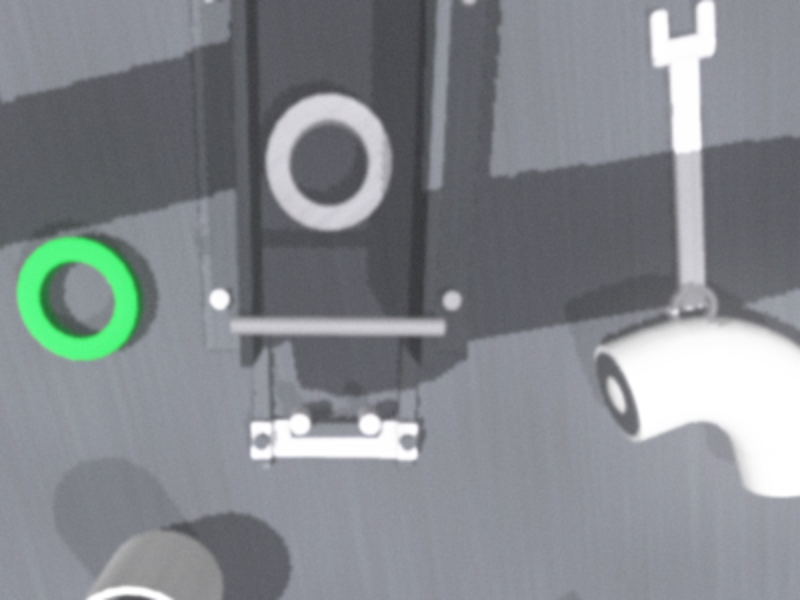

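View pics/w0.png

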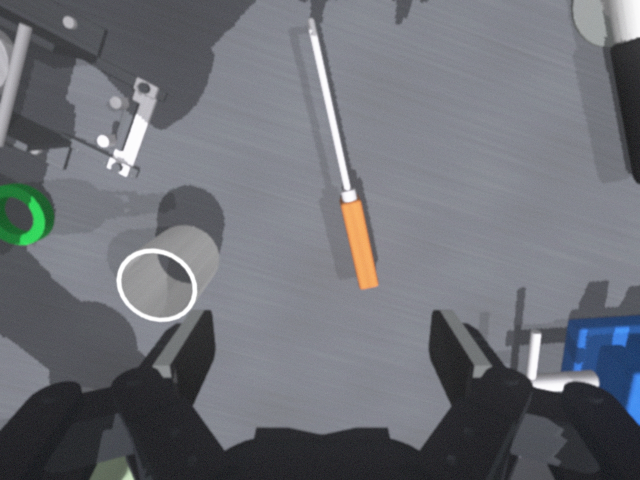

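The wrist crop shows the collar at image px (324,81), the near tie bar from (276,163) to (382,163), and pin tops at (310,212) and (345,212). The second view shows the hook lying clear, handle centre at about (361,244) and tip at (311,22).

Run:
```python
from h import *
f=np.load("w1.npy",allow_pickle=True).item(); t=grab_frame("top")
ang=lambda v: np.degrees(np.arctan2(v[1],v[0]))
L=px2w(f,(310,212),.032);P=px2w(f,(345,212),.032); a=px2w(f,(276,163.5),.085); b=px2w(f,(382,163.5),.085)
c=px2w(f,(324,81),.02)
print("pins",L,P,ang(P-L)+90,"dist",np.linalg.norm(P-L)); print("tie",(a+b)/2,ang(b-a)+90,np.linalg.norm(b-a)); print("collar",c)
print("dirs pins->tie",ang((a+b)/2-(L+P)/2),"pins->collar",ang(c-(L+P)/2), "d",np.linalg.norm((a+b)/2-(L+P)/2)-.0)
# top camera tie bars
A=px2w(t,(296,243),.085);B=px2w(t,(210,227),.085);print("top tie",A,B,ang(B-A),np.linalg.norm(B-A))
g=np.load("w0.npy",allow_pickle=True).item()
# handle mask by colour -> top face outline of handle at z .042
hsv=cv2.cvtColor(g["img"],cv2.COLOR_RGB2HSV); m=cv2.inRange(hsv,(8,120,60),(22,255,255)); m[:, :300]=0; m[:,420:]=0
cn=max(cv2.findContours(m,0,2)[0],key=cv2.contourArea); r=cv2.minAreaRect(cn); bx=cv2.boxPoints(r)
W=np.array([px2w(g,p,.042) for p in bx]); print(r,W.round(3).tolist(),W.mean(0))
tp=px2w(g,(311,20),.036); tp2=px2w(g,(348,192),.036); print("tip top",tp,"rod dir",ang(tp-tp2),"hdl->tip",ang(tp-W.mean(0)),np.linalg.norm((tp-W.mean(0))[:2]))
```

```text
pins [0.50667142 0.02327748 0.032     ] [0.55375918 0.01508423 0.032     ] 80.12938350777974 dist 0.047795255609439605
tie [0.54303008 0.08886388 0.085     ] 80.12180837973324 0.12420093687962039
collar [0.55377771 0.18378755 0.02      ]
dirs pins->tie 79.57967962912342 pins->collar 81.85380860476648 d 0.08848131440949508
top tie [0.54435172 0.08423393 0.085     ] [0.57790107 0.28231211 0.085     ] 80.3868028266887 0.20089928932724585
((359.6588134765625, 243.96470642089844), (88.50763702392578, 20.391464233398438), 77.47119140625) [[0.519, -0.267, 0.042], [0.532, -0.288, 0.042], [0.431, -0.349, 0.042], [0.417, -0.327, 0.042]] [ 0.4745901  -0.30768368  0.042     ]
tip top [ 0.69849415 -0.17609657  0.036     ] rod dir 30.350196245753274 hdl->tip 30.442507387213855 0.2597078968204687
```

```bash
cat >> h.py <<'E'
TH=np.radians(80.2); U=np.array([np.cos(TH),np.sin(TH)]); V=np.array([-U[1],U[0]]); O=np.array([.5255,-.017])
GZ=.007  # TCP height over hook underside
def J(x,y=0.,z=0.): return np.append(O+x*U+y*V,z)
def inJ(p): d=np.array(p)[:2]-O; return np.array([d@U,d@V])
HP=np.array([.4743,-.3072]); HA=np.radians(30.4)
E
python3 - <<'E'
from h import *
movep([*HP,.13],rv(HA)); move_l([*HP,GZ+.001],.1)
print(get_state()["contact_force"])
grab(110); s=get_state(); print(s["finger_gap"],s["grasp_force"],s["position"],s["contact_force"])
move_l([*HP,.08],.1)
s=get_state(); print(s["finger_gap"],s["grasp_force"],s["contact_force"],s["wrist_torque"])
move_l([*J(-.29)[:2],.08],.15,rot=rv(TH))
s=get_state(); print(s["position"],s["contact_force"],s["clock"],s["q"])
for c in ("top","side"):
    f=grab_frame(c); save(f,c+"2"); np.save(c+"2.npy",f,allow_pickle=True)
    for n in ("hook_tip","hook"):
        for r in tip_of(c,n)[:2]: print(c,n,np.round(r["centre"],1),round(r["score"],2),"expect",w2px(f,J(-.03 if n=="hook_tip" else -.29,0,.075 if n=="hook_tip" else .073)))
E
```

```text
[-0.1028841   0.1581524  -0.07636296]
0.2616848956201215 107.8990353550762 [ 0.4745292  -0.30748793  0.00871815] [-1.18139411  0.56281893  4.87591872]
0.2602897158271349 108.28296197578311 [ 0.3995682   0.27209463 -4.18459388] [0.01383777 0.1034497  0.03536985]
[ 0.47594611 -0.30264685  0.07960059] [-0.44294847  0.57786644 -2.13374181] 9.8167 [-6.97233088e-01  4.66395596e-01 -3.29673050e-01  7.75372740e-01
 -3.39423609e-05  1.04539627e+00]
top hook_tip [353.8 255. ] 0.72 expect [353.31397704 255.09197349]
top hook [469.  272.7] 0.83 expect [466.49651089 276.66810165]
side hook_tip [339.4 221.6] 0.86 expect [342.00598486 220.10242601]
side hook [418.3 169.9] 0.66 expect [415.53004647 167.24005111]
```

Run:
```python
from h import *
move_l(J(-.29,0,GZ+.033),.1); 
print(move_l(J(.188-.26,.003,GZ+.033),.1,until_force=8))
s=get_state(); print(inJ(s["position"]),s["position"][2],s["contact_force"],s["clock"])
for c in ("top","side"):
    f=grab_frame(c); np.save(c+"3.npy",f,allow_pickle=True)
    print(c,"expect",w2px(f,J(.188,.003,.035)))
    for n in ("hook_tip","collar"):
        for r in tip_of(c,n)[:2]: print(n,np.round(r["centre"],1),round(r["score"],2),inJ(px2w(f,r["centre"],.035 if n=="hook_tip" else 0)))
    x,y=w2px(f,J(.12)).astype(int); im=f["img"][y-75:y+75,x-100:x+100,::-1]
    cv2.imwrite("pics/%s3.png"%c,cv2.resize(im,None,fx=2,fy=2,interpolation=cv2.INTER_CUBIC))
a=[cv2.imread("pics/%s3.png"%c) for c in ("top","side")]
cv2.imwrite("pics/b3.png",np.hstack(a))
```

```text
False
[-0.07238438  0.00293073] 0.03999554376502542 [ 0.89592123 -0.51150065 -2.99173183] 13.0
top expect [261.88050723 241.47203281]
hook_tip [265.8 239.6] 0.56 [ 0.17978833 -0.00314819]
collar [173.5 222.7] 0.68 [ 0.41692309 -0.00661812]
collar [263.8 244. ] 0.67 [0.18770778 0.00345799]
side expect [268.30323255 286.96912896]
hook_tip [265.9 292.1] 0.64 [0.19961215 0.00930665]
collar [174.9 361.7] 0.85 [ 0.41609519 -0.00649866]
collar [264.4 297.6] 0.8 [ 0.19866375 -0.00089347]
```

View pics/b3.png

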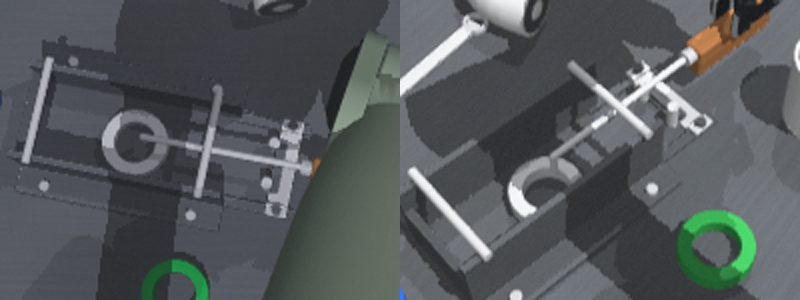

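The rod passes under the tie bar and between the pins. In the top crop the tip (145,136) lies inside the bore, whose centre is (135,142). I'll compare the bore position numerically, then lower with a contact guard.

Run:
```python
from h import *
f=np.load("top3.npy",allow_pickle=True).item()
x,y=w2px(f,J(.12)).astype(int); c=np.array([x-100+135/2,y-75+142/2]); print("bore",inJ(px2w(f,c,.015)),"tip top",inJ(px2w(f,[x-100+145/2,y-75+136/2],.068)))
hit=move_l(J(.188-.26,.003,GZ+.004),.04,until_force=5)
s=get_state(); print(hit,s["position"][2],s["contact_force"],s["clock"])
```

```text
bore [0.19843281 0.00545519] tip top [0.17975579 0.003417  ]
False 0.011098277612188956 [-0.41072422  0.12022572 -2.48330445] 14.175
```

Run:
```python
from h import *
fu=lambda: get_state()["contact_force"][:2]@U
F0=np.mean([(sleep(.05),fu())[1] for _ in range(6)]); print("F0",F0)
Z=GZ+.004
print(move_l(J(.15-.26,0,Z),.04,until_force=8),fu()-F0)
print(move_l(J(.095-.26,0,Z),.04,until_force=8),fu()-F0)
h=move_l(J(.035-.26,0,Z),.012,until_force=6)
s=get_state(); print(h,inJ(s["position"]),s["contact_force"],fu()-F0,s["clock"])
sleep(.2); s=get_state(); print(inJ(s["position"]),fu()-F0); np.save("F0.npy",F0)
```

```text
F0 0.09360339341095837
False -0.1743692407291182
False 0.8228094726869472
True [-0.20500977  0.00100751] [ 0.25705757  1.68687855 -3.80906912] 1.612413691227756 20.25
[-0.20460935  0.00202785] -0.28939055625799476
```

Run:
```python
from h import *
F0=np.load("F0.npy"); Z=GZ+.004
fu=lambda: np.mean([(sleep(.04),get_state()["contact_force"][:2]@U)[1] for _ in range(4)])-F0
x=inJ(get_state()["position"])[0]
for i in range(9):
    x-=.001; h=move_l(J(x,0,Z),.008,until_force=8); F=fu(); s=get_state(); print(round(x,4),h,inJ(s["position"]).round(4),round(F,2),s["contact_force"].round(2),round(s["clock"],2))
    if F>5.5: break
for c in ("top","side"):
    f=grab_frame(c)
    x,y=w2px(f,J(.08)).astype(int); im=f["img"][y-50:y+50,x-66:x+66,::-1]
    cv2.imwrite("pics/%s4.png"%c,cv2.resize(im,None,fx=3,fy=3,interpolation=cv2.INTER_CUBIC))
    for r in tip_of(c,"collar")[:3]: print(c,inJ(px2w(f,r["centre"],0)),r["score"])
cv2.imwrite("pics/b4.png",np.hstack([cv2.imread("pics/%s4.png"%c) for c in ("top","side")]))
```

```text
-0.2056 False [-0.2049  0.0004] 4.42 [-0.18  5.46 -4.18] 21.12
-0.2066 False [-0.2056  0.0004] 5.3 [-0.01  5.98 -3.74] 21.57
-0.2076 False [-0.206   0.0004] 6.93 [ 1.19  7.14 -3.84] 22.01
top [ 0.41462493 -0.00654672] 0.93
top [0.06874996 0.00268748] 0.76
top [0.11401299 0.17196446] 0.6
side [ 0.41406204 -0.00794497] 0.96
side [0.12122244 0.18109372] 0.93
side [ 0.07781403 -0.00432462] 0.71
```

View pics/b4.png

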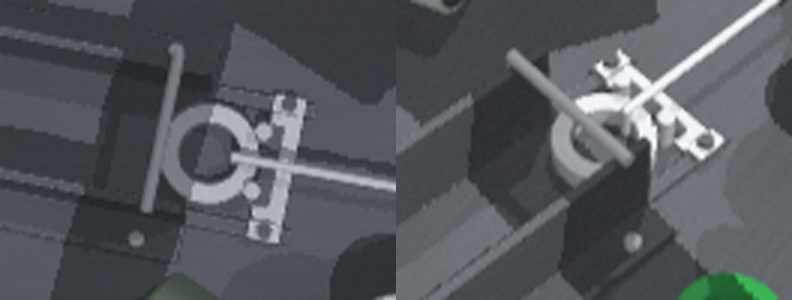

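The collar sits against both pin heads, and the tip is at the mouth side of its bore. I'll pull on to about 10 N, hold, then ease off slowly.

Run:
```python
from h import *
F0=np.load("F0.npy"); Z=GZ+.004
fu=lambda: np.mean([(sleep(.04),get_state()["contact_force"][:2]@U)[1] for _ in range(4)])-F0
x=-.2076
for i in range(12):
    x-=.0007; move_l(J(x,0,Z),.006,until_force=8); F=fu(); print(round(x,4),inJ(get_state()["position"]).round(4),round(F,2))
    if F>9.6: break
for i in range(5): sleep(.2); print(round(fu(),2),end=" ")
print(get_state()["contact_force"])
move_l(J(x+.006,0,Z),.008); print("eased",fu())
move_l(J(x+.012,0,Z),.015); print(fu(),get_state()["contact_force"],inJ(get_state()["position"]),get_state()["clock"])
```

```text
-0.2083 [-0.2063  0.0005] 8.32
-0.209 [-0.2065  0.0007] 9.18
-0.2097 [-0.2068  0.0007] 10.15
10.29 10.09 9.61 9.79 9.67 [ 1.69972926  9.10601758 -5.127234  ]
eased -0.19708150680160869
-0.3431311059013667 [-0.04321556  0.41317973 -2.94321437] [-1.97754251e-01 -2.71671430e-05] 27.125
```

Run:
```python
from h import *
p=inJ(get_state()["position"])
print(move_l(J(p[0],0,GZ+.035),.05,until_force=5)); 
print(move_l(J(-.30,0,GZ+.035),.1,until_force=6)); s=get_state(); print(inJ(s["position"]),s["contact_force"],s["clock"])
for c in ("top","side"):
    f=grab_frame(c)
    x,y=w2px(f,J(.06)).astype(int); im=f["img"][y-50:y+50,x-66:x+66,::-1]
    cv2.imwrite("pics/%s5.png"%c,cv2.resize(im,None,fx=3,fy=3,interpolation=cv2.INTER_CUBIC))
    for r in tip_of(c,"collar")[:3]: print(c,inJ(px2w(f,r["centre"],0)),r["score"])
cv2.imwrite("pics/b5.png",np.hstack([cv2.imread("pics/%s5.png"%c) for c in ("top","side")]))
```

```text
False
False
[-2.99293249e-01  1.68391382e-04] [-0.44482758 -0.210007   -2.16059197] 29.0667
top [0.06484378 0.00119147] 0.86
top [0.11521037 0.17676122] 0.81
top [ 0.40557386 -0.00470825] 0.77
side [ 0.41713622 -0.00802673] 0.76
side [ 0.06823098 -0.01177712] 0.67
side [0.12435808 0.17449829] 0.62
```

View pics/b5.png

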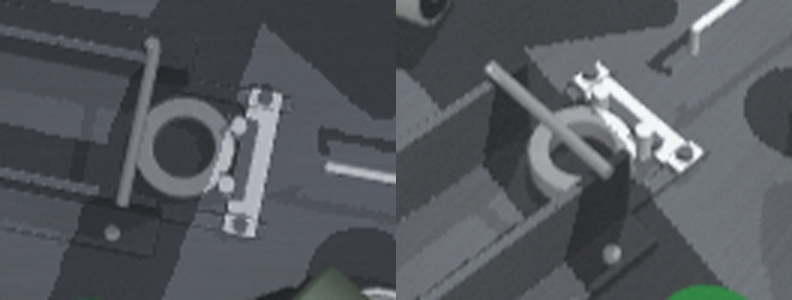

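The collar lies against both pins and the hook is clear of the fixture. Next I'll lay the hook back where it first lay.

Run:
```python
from h import *
move_l([*J(-.30)[:2],.08],.1)
move_l([*HP,.08],.15,rot=rv(HA))
print(move_l([*HP,GZ+.008],.08))
print(move_l([*HP,GZ-.004],.015,until_force=3)); s=get_state(); print(s["position"][2],s["contact_force"])
let_go(); sleep(.3); move_l([*HP,.2],.12); movep([.3,-.4,.3],rv(-.6)); sleep(.3)
s=get_state(); print(s["clock"],s["contact_force"])
for c in ("top","side"):
    f=grab_frame(c); save(f,c+"6")
    for n in ["hook","hook_tip","collar","elbow","pipe_stub","big_collar","wrench"]:
        for r in tip_of(c,n)[:2]: print(c,n,np.round(r["centre"],1),round(r["score"],2),inJ(px2w(f,r["centre"])).round(3))
```

```text
False
True
0.008719476604632015 [-0.82866475  0.6858387   3.44135726]
36.175 [-0.1173876  -0.57446823  0.04786862]
top hook [459.9 278.2] 0.91 [-0.292 -0.004]
top hook_tip [411.3 187. ] 0.59 [-0.14  -0.204]
top collar [279.4 315.3] 0.82 [0.115 0.165]
top collar [310.9 252.2] 0.77 [0.071 0.002]
top elbow [358.8 161.1] 0.58 [-0.001 -0.245]
top pipe_stub [372.  317.7] 0.75 [-0.102  0.128]
top pipe_stub [318.4 252. ] 0.36 [ 0.053 -0.002]
top big_collar [221.6 356.9] 0.78 [0.23  0.286]
top wrench [278.2 152. ] 0.72 [ 0.2   -0.231]
top wrench [311.1 248.1] 0.37 [ 0.073 -0.008]
side hook [412.3 187.4] 0.59 [-0.296  0.002]
side hook_tip [312.8 178. ] 0.87 [-0.128 -0.2  ]
side hook_tip [329.4 248.9] 0.26 [ 0.005 -0.   ]
side collar [308.2 264.3] 0.95 [ 0.071 -0.002]
side collar [179.9 361.2] 0.8 [ 0.409 -0.001]
side elbow [263.2 192.8] 0.56 [ 0.003 -0.245]
side elbow [328.8 247.6] 0.56 [ 0.003 -0.004]
side pipe_stub [404.8 256.3] 0.64 [-0.108  0.133]
side big_collar [344.2 410. ] 0.75 [0.243 0.282]
side wrench [203.1 238.3] 0.85 [ 0.201 -0.224]
```

View pics/side6.png

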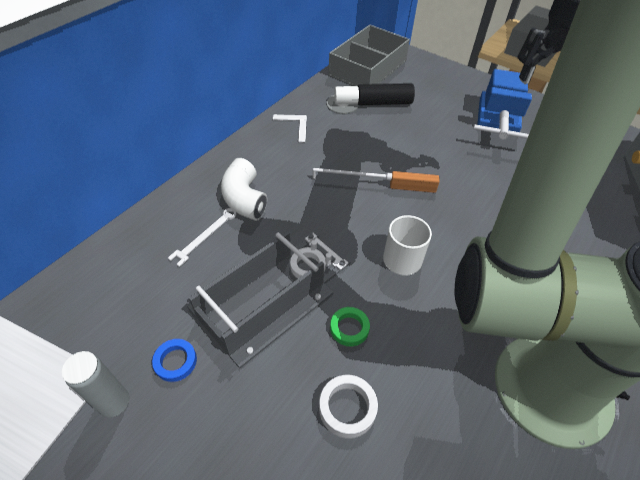

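View pics/top6.png

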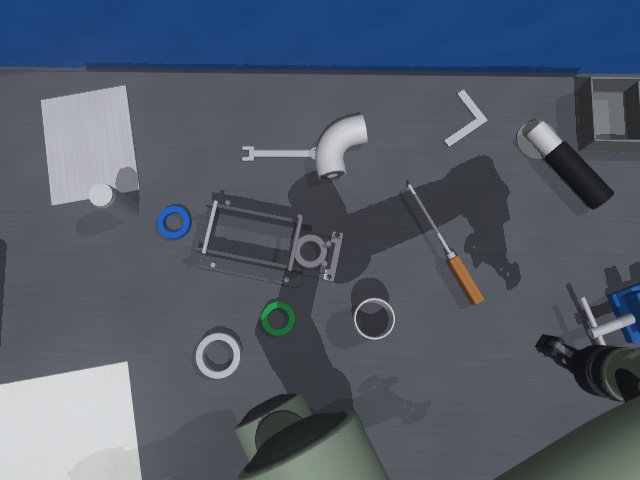

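Both views show the collar at the pins (top 311,251), the hook flat at its old place (handle 465,280, tip 408,185), and the bystanders unmoved.

```bash
python3 -c "
from h import *
print(sign_off())"
```

```text
the job is handed in; nothing more can be done
None
```

The job is handed in at about 36 s: the collar was pulled home at about 10 N and lies against both pins, the hook lies flat outside the fixture where it started, and the cameras show the bystanders unmoved.

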